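# Pack the laundry box level with its rim

## Task

Pack the maple laundry box so that nothing stands above its rim: slide the glass jar along the box until it stands against the end wall away from the soap, then push the stain brush off the soap into the space this leaves, so that it lies flat on the box's floor, bristles down. Then check it by touch: sweep the fingertips along the middle of the box, no more than a finger's breadth (about 15 mm) above the rim, from over the jar to over the soap. Keep the jar upright, leave the soap standing at its end, and leave the other things on the shelf where they are.

Things in the scene. Friction and masses are not known exactly. Their poses are not given: they have to be found in the camera images.
- box: Long open brown maple box, screwed to the maple shelf (shelf top 20 mm above the work surface). Outside 98 (x) x 308 (y) x 66 mm high; walls and floor 8 mm, inside 82 x 292 x 58 deep. Origin: centre of its underside; z up, y along its length. Rim 66 mm, inner floor 8 mm above the origin. The soap stands at its +y end; the jar belongs at its -y end.
- jar: Squat clear glass jar of buttons with aluminium twist cap, upright in the box, 66 mm diameter x 50 high, about 0.3 kg. Origin: centre of its base; z up. It starts 26 to 48 mm short of the -y end wall, leaving too little room for the brush. Against that wall its axis is at y = -113 mm in the box's frame. It slides when pushed at its side.
- brush: Orange plastic stain brush, a block with bristles below, 70 (x) x 110 (y) x 40 mm high, 0.12 kg, hard as a solid block. Origin: centre of its underside; y along it, z up. It starts on top of the soap inside the walls, top 28 mm above the rim, back end 2 to 12 mm from the +y end wall. Pushed to -y it tips off the soap into the space beyond, 126 mm long once the jar is at its wall.
- soap: Cream block of laundry soap, 76 (x) x 100 (y) x 46 mm high, about 0.4 kg, standing in the +y end of the box within 2 mm of the end wall, where it stays. Origin: centre of its underside; z up, y along the box.
- clothespin1: Wooden spring clothespin lying on the shelf on the robot's side of the box, 84 x 17 x 11 mm, a bystander. Origin: centre of its underside; x along it.
- clothespin2: Wooden spring clothespin lying on the shelf on the robot's side of the box, 84 x 17 x 11 mm, a bystander. Origin: centre of its underside; x along it.
- clothespin3: Wooden spring clothespin lying on the shelf to one side of the box, 84 x 17 x 11 mm, a bystander. Origin: centre of its underside; x along it.
- clothespin4: Wooden spring clothespin lying on the shelf to one side of the box, 84 x 17 x 11 mm, a bystander. Origin: centre of its underside; x along it.
- dish: White ceramic dish, 116 mm across, 28 mm high, on the shelf to the left of the box, a bystander. Origin: centre of its underside.
- latch: Slim aluminium lever latch of a step stool, about 145 mm long, lying on the shelf to the right of the box, a bystander. Origin: underside, near its middle; x along it.

How it is judged:
By the outcome, as a careful person would: the job done as asked, in the order asked, and still so for the second after the job is handed in, with the robot touching nothing.
It also fails if it takes over 58 s, if anything falls off the work surface, if the arm or the gripper's body presses on something with over 40 N, if the wrist force passes 120 N, or if a joint passes its speed limit or range.

## Robot

A 6-joint arm with a two-finger parallel gripper is mounted at the origin on the work surface. World frame = base frame: x ahead of the robot, y to its left, z up, the work surface at z = 0. Lengths are in mm, angles in degrees, forces in N, time in s.
With the tool pointing down it reaches from about 300 to 850 mm from the base axis. Payload 4.2 kg.
Tool frame: the origin (TCP) lies between the finger pads; the fingertips stand ahead of it and the grasp point (between the pads) lies 8 mm behind it (env.tip_reach is the x of the fingertips in the tool frame, in mm); x points along the fingers, y is the direction in which the jaws open and shut, and the axes are right-handed (so a half turn about x gives the same grasp; the last joint's range is limited). The gripper opens to 91 mm and grips with 3 to 60 N. Pads are 32 mm wide; open, the fingers measure 118 mm over their backs; the gripper's body (76 mm by 178 mm) begins 60 mm behind the grasp point.
Start: joints at [62.853, 18.312, 89.639, -0, 72.044, -1.146], TCP at [252.075, 516.817, 224.976] pointing down, gripper open.
Joint ranges: [-177.97, 177.97], [-48.28, 115.42], [12.27, 149.76], [-77.06, 257.06], [2.81, 150.46], [-146.56, 146.56]. Speed limits (degrees/s): [147.25, 147.25, 180, 180, 180, 180].

## Interface

Orientations are given as [roll, pitch, yaw] about the fixed x, y, z axes, in that order (R = Rz(yaw) Ry(pitch) Rx(roll)).
In Python, from workcell import env, cams gives the robot as it stands.
- The arm moves only by the tool arm_command, never from a script. Its argument "deltas" is a list of rows, each a list of 3 entries, a list of its own where there are three numbers: the opening, from 0 (shut) to 1 (fully open), then the shift along the world's x, y, z in mm, then the turn about the world's z in rad. A call has 1 to 20 rows; each row is the pose to reach, as a shift and turn from the pose commanded when the call began; what a row does not reach only later rows make up. A row lasts 1/10 s, in which the tool goes at most 50 mm and 8.59 degrees, less where a joint would pass 70% of its speed; a pose out of reach is approached as far as the arm can. A call with a gripper value outside its range is refused whole. The fingers move at their own pace and stop on an object; "grip_force" is the grip in N (left out, the last holds). Time passes only in rows, so rows that repeat a pose let the fingers close. It gives the time, the measured TCP pose, the force and the opening at its end, in the units of the state.
- env.state(): the state, without advancing time (a new reading comes with each control period).
- cams.grab_frame(name): name is "scene" or "top" or "wrist"; returns a dict with "img" (420x560x3 uint8, red, green, blue), "K" (3x3 intrinsics, pixels), "dist" ([k1, k2, p1, p2, k3] as OpenCV has them; the pictures are not rectified), "rvec" (rotation vector, rad) and "tvec" (3), from world to camera coordinates, as OpenCV has them. Camera axes: x right, y down, z forward; pixel columns grow to the right and rows downward; lengths in mm; the calibration is good to about 2 mm. A picture is of the moment at which its call begins. There is no depth.
- env.job_done(): hands the job in, once; it reports no verdict.
Trained networks look in a picture, given as the dict that the camera call returned (one of the last four; its "shot" number tells which), for a name from the list of things; names that differ only in an ending like _2 or _b are one class to them, and where a whole thing is asked for, a point or a joint stands for the part that bears it (a point fixed in the world has none). Each returns a list of dicts, best first, with "conf" (0 to 1); they miss things now and then, are a little off and sometimes report something else, mostly with a low value. They report only what shows in the picture. A call takes as long as a camera call.
- cams.silhouettes(picture, name): "region" (420x560 bool, what is visible of it) and "centre" ([column, row] in pixels, amid what is visible of it).
The state is a dict: "time_s": time; "qpos": joint angles; "qvel": joint speeds; "effort": joint torques, N m; "ee_pos": TCP position; "ee_rot": TCP orientation; "force": force on the tool from outside, world axes, zero at the start; "torque": the same for the moment, N m; "gripper_width": finger opening in mm.
Only numpy, scipy, OpenCV 4.12 (cv2) and the standard library are available. Lean on these libraries where they do the work, as an engineer would, in place of code of your own. Each camera call takes 0.05 s, during which the arm holds its last target.

## Working session

There is one attempt and no reset: what is moved stays moved. The work goes in short steps, Python scripts to look and compute and a tool call to move; the robot and the scene stay as the last step left them, time stands still between calls to the robot, and variables do not carry over. Pictures are saved under pics/ and viewed, and the job is handed in when it is done.

Besides the shell and the picture viewer there is one more tool, called as name(argument=value, ...), one argument or row to a line, values as JSON. arm_command: Moves the arm, as the interface text tells. Its arguments: {"type":"object","properties":{"deltas":{"type":"array","items":{"type":"array"}},"grip_force":{"type":"number"}},"required":["deltas"]}

```bash
ls; mkdir -p pics; python3 - <<'E'
from workcell import env,cams
import cv2
print(env.state(), env.tip_reach)
for n in ["scene","top"]:
    f=cams.grab_frame(n); cv2.imwrite(f"pics/{n}0.png",f["img"][:,:,::-1])
    import pickle; pickle.dump(f,open(f"{n}0.pkl","wb"))
    for t in ["box","jar","brush","soap"]:
        r=cams.silhouettes(f,t)
        for q in r[:2]: print(n,t,q["conf"],q["centre"],q["region"].sum())
        if r: pickle.dump(r[0]["region"],open(f"{n}_{t}.pkl","wb"))
E
```

```text
pics
{'time_s': 0.0, 'qpos': array([ 6.28534548e+01,  1.83525509e+01,  8.97052984e+01, -4.44466119e-04,
        7.20416781e+01, -1.14456149e+00]), 'qvel': array([-0.08437391,  0.09180681,  0.07236274, -0.01239749, -0.10357312,
       -0.01556927]), 'effort': array([-4.51095202e-04, -4.12480116e+01, -2.31975496e+01,  7.29323085e-02,
        4.56687680e-02, -1.24244866e-04]), 'ee_pos': array([251.85876866, 516.39005804, 224.11862644]), 'ee_rot': array([ -90.90129645,   89.90047167, -116.90314272]), 'force': array([ 0.63732555, -0.47099303,  0.37686308]), 'torque': array([0.03328197, 0.01974755, 0.02892425]), 'gripper_width': 91.00709862045771} 11.0
scene box 0.69 [281.9, 222.9] 2656
scene jar 0.6 [261.2, 214.0] 242
scene brush 0.83 [317.0, 206.4] 664
scene brush 0.61 [401.2, 199.5] 595
top box 0.92 [284.6, 219.6] 3447
top box 0.67 [440.5, 184.0] 461
top jar 0.67 [300.4, 234.4] 582
top brush 0.65 [245.6, 202.1] 1309
```

View pics/scene0.png

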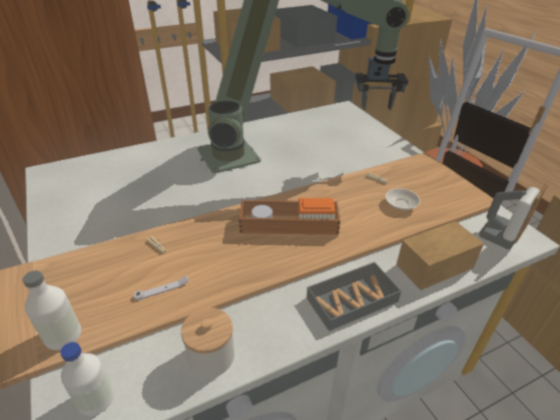

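View pics/top0.png

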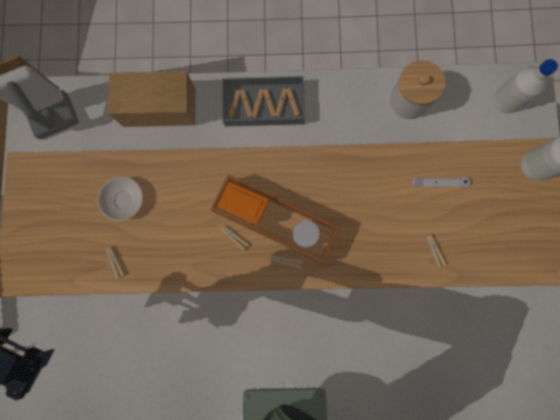

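The top view shows the box turned in the shelf plane: orange brush at about (242,203), jar cap at (306,234), and clothespins at (236,238) and (288,262). The scene view agrees. I'll zoom in to get the corners.

```bash
python3 - <<'E'
import pickle,cv2
f=pickle.load(open("top0.pkl","rb"))
c=f["img"][165:275,200:350,::-1]
cv2.imwrite("pics/topz.png",cv2.resize(c,None,fx=5.3,fy=5.3,interpolation=cv2.INTER_CUBIC))
f=pickle.load(open("scene0.pkl","rb"))
c=f["img"][185:245,225:355,::-1]
cv2.imwrite("pics/scz.png",cv2.resize(c,None,fx=6,fy=6,interpolation=cv2.INTER_CUBIC))
E
```

```text
(no output)
```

View pics/topz.png

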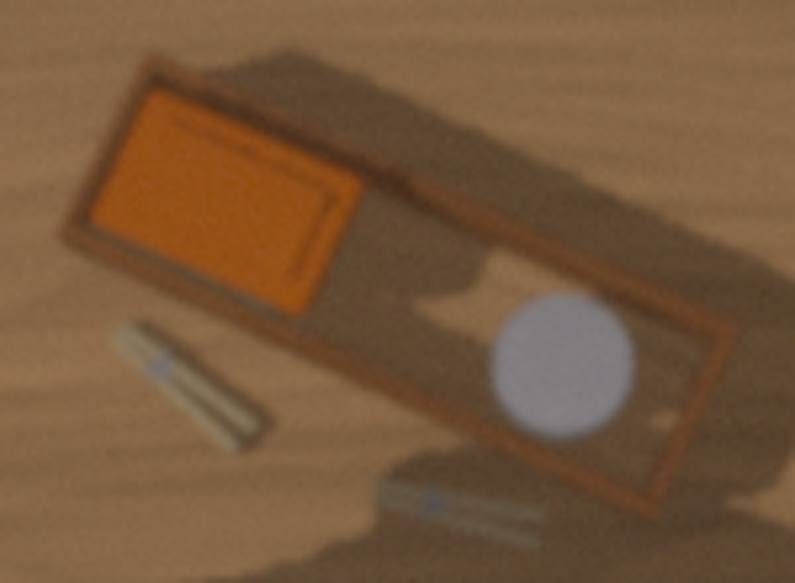

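View pics/scz.png

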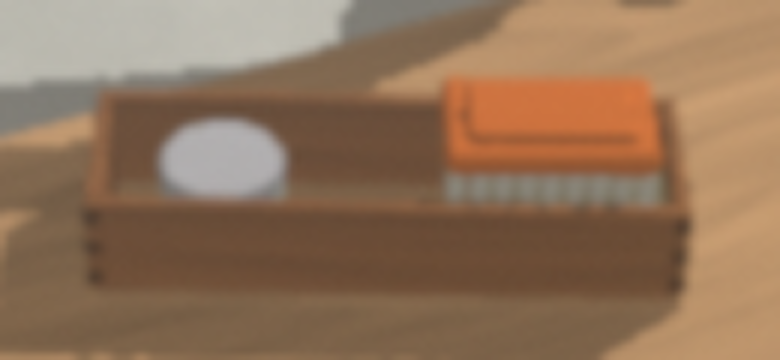

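```bash
cat > h.py <<'E'
import numpy as np,cv2
def ray(f,px,z):
    p=cv2.undistortPoints(np.array([[px]],float),f["K"],np.array(f["dist"]))[0,0]
    R=cv2.Rodrigues(np.array(f["rvec"],float))[0];t=np.array(f["tvec"],float).ravel()
    c=-R.T@t; d=R.T@np.array([p[0],p[1],1]); s=(z-c[2])/d[2]
    return c+s*d
E
python3 - <<'E'
import pickle
from h import *
from scipy.optimize import least_squares
f=pickle.load(open("top0.pkl","rb")); g=pickle.load(open("scene0.pkl","rb"))
tc=[(200+a/5.3-.5,165+b/5.3-.5) for a,b in [(150,55),(65,238),(655,515),(738,328)]]
P=np.array([ray(f,p,86)[:2] for p in tc]);print("top corners",P.round(1))
sc=[(225+a/6-.5,185+b/6-.5) for a,b in [(690,208),(672,100),(98,92),(88,208)]]
Q=np.array([ray(g,p,86)[:2] for p in sc]);print("scene corners",Q.round(1))
L=np.array([(49,154),(-49,154),(-49,-154),(49,-154)])
def fit(P):
    def r(v):
        c,s=np.cos(v[2]),np.sin(v[2]);return ((L@np.array([[c,s],[-s,c]])+v[:2])-P).ravel()
    o=least_squares(r,[*P.mean(0),0]);return o.x,o.fun.round(1)
for X in(P,Q):
    v,e=fit(X);print(v[:2].round(1),np.degrees(v[2]).round(2),v[2],e)
v1,_=fit(P);v2,_=fit(Q);v=(v1+v2)/2
v=v1
def loc(p): 
    c,s=np.cos(v[2]),np.sin(v[2]);d=p[:2]-v[:2];return np.array([c*d[0]+s*d[1],-s*d[0]+c*d[1]]).round(1)
print("jar top",loc(ray(f,(200+563/5.3-.5,165+366/5.3-.5),78)))
for a,b in [(155,88),(88,222),(302,317),(365,182)]: print("brush",loc(ray(f,(200+a/5.3-.5,165+b/5.3-.5),114)))
v=v2
print("jar scene",loc(ray(g,(225+222/6-.5,185+158/6-.5),78)))
for a,b in [(445,80),(650,80),(662,165),(447,165)]: print("brush s",loc(ray(g,(225+a/6-.5,185+b/6-.5),114)))
E
```

```text
top corners [[ 632.8  127.3]
 [ 546.5  167.1]
 [ 412.5 -102.7]
 [ 497.1 -143.8]]
scene corners [[ 628.9  130.9]
 [ 548.   170.7]
 [ 411.5 -104.1]
 [ 499.6 -144.6]]
[522.2  12. ] -26.39 -0.46062285757615984 [ 1.8  0.8  0.3  4.6 -2.6 -1.5  0.6 -3.9]
[522.   13.2] -25.75 -0.44949397864724966 [ 4.1 -0.3 -3.2  2.5 -0.6 -0.1 -0.3 -2.2]
jar top [ -2.5 -85.2]
brush [ 30.7 136.8]
brush [-37.9 136.9]
brush [-35.8  30. ]
brush [31.9 30.9]
jar scene [ -2.8 -86.1]
brush s [-24.   29.9]
brush s [-25.3 136.8]
brush s [ 45.5 135.6]
brush s [46.6 28.2]
```

```bash
python3 - <<'E'
import numpy as np
from scipy.spatial.transform import Rotation as R
r=R.from_euler('xyz',[-90.90129645,89.90047167,-116.90314272],degrees=True).as_matrix()
print(r.round(3)); a=np.degrees(np.arctan2(r[1,1],r[0,1]));print(a,[ (x-a+180)%360-180 for x in(-26.1,153.9)])
E
```

```text
[[-0.001  0.438  0.899]
 [-0.002  0.899 -0.438]
 [-1.    -0.002 -0.   ]]
63.998155089611195 [np.float64(-90.0981550896112), np.float64(89.90184491038883)]
```

arm_command(
  deltas=[
    [0.35,[258,-528,0],-1.573],
    [0.35,[258,-528,0],-1.573],
    [0.35,[258,-528,0],-1.573],
    [0.35,[258,-528,0],-1.573],
    [0.35,[258,-528,0],-1.573],
    [0.35,[258,-528,0],-1.573],
    [0.35,[258,-528,0],-1.573],
    [0.35,[258,-528,0],-1.573],
    [0.35,[258,-528,0],-1.573],
    [0.35,[258,-528,0],-1.573],
    [0.35,[258,-528,0],-1.573],
    [0.35,[258,-528,0],-1.573],
    [0.35,[258,-528,0],-1.573],
    [0.35,[258,-528,0],-1.573],
    [0.35,[258,-528,0],-1.573],
    [0.35,[258,-528,0],-1.573],
  ],
  grip_force=20,
)

```text
time_s: 2.1
ee_pos: [509.6, -10.0, 225.1]
ee_rot: [-152.2, 90.0, 91.7]
force: [0.7, 0.1, 0.3]
gripper_width: 31.7
```

```bash
python3 - <<'E'
from workcell import env,cams
import cv2,pickle,numpy as np
s=env.state();print({k:np.round(s[k],1) for k in("time_s","qpos","ee_pos","ee_rot","force","gripper_width")})
f=cams.grab_frame("wrist"); cv2.imwrite("pics/w1.png",f["img"][:,:,::-1]);pickle.dump(f,open("w1.pkl","wb"))
E
```

```text
{'time_s': np.float64(2.1), 'qpos': array([-2.4, 12.4, 97.9,  0. , 69.7, 23.6]), 'ee_pos': array([509.6, -10. , 225.1]), 'ee_rot': array([-152.2,   90. ,   91.7]), 'force': array([0.7, 0.1, 0.3]), 'gripper_width': np.float64(31.7)}
```

View pics/w1.png

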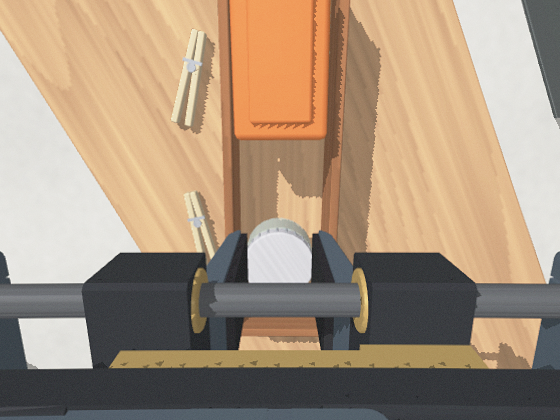

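The wrist view shows the brush's front end at row ~138 (columns 234–326), the jar cap around (280,250), and the -y wall at row ~325. I'll refine the pose from this.

```bash
python3 - <<'E'
import pickle,cv2
f=pickle.load(open("w1.pkl","rb"))
c=f["img"][0:270,200:380,::-1]
cv2.imwrite("pics/w1z.png",cv2.resize(c[:135],None,fx=4,fy=4,interpolation=cv2.INTER_CUBIC))
cv2.imwrite("pics/w1z2.png",cv2.resize(f["img"][130:280,200:380,::-1],None,fx=4,fy=4,interpolation=cv2.INTER_CUBIC))
E
```

```text
(no output)
```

View pics/w1z.png

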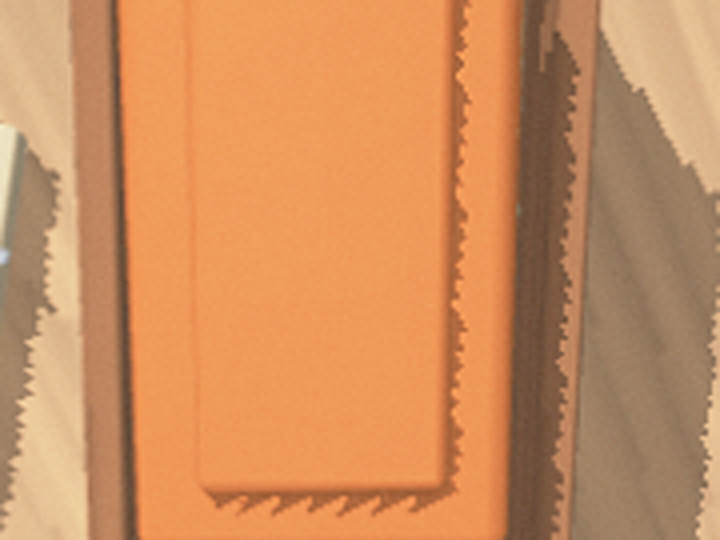

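View pics/w1z2.png

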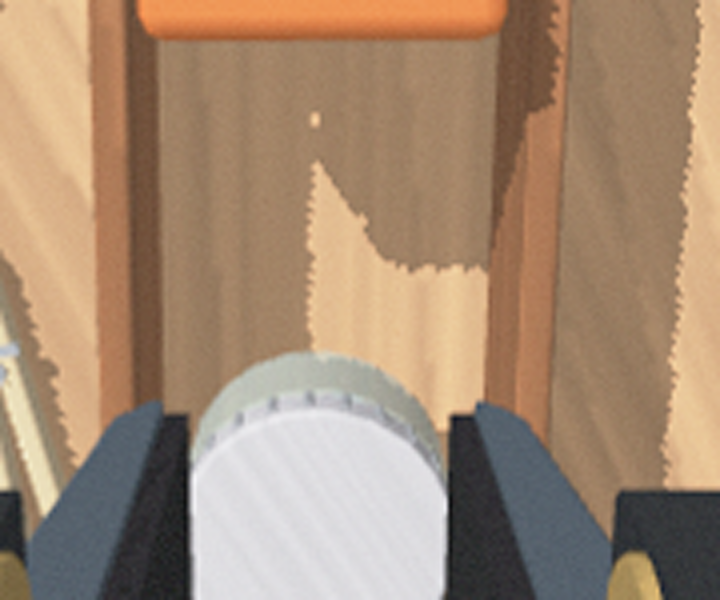

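```bash
python3 - <<'E'
import pickle
from h import *
f=pickle.load(open("w1.pkl","rb"))
L=[ray(f,p,86) for p in((218.5,0),(225.5,230))];Rr=[ray(f,p,86) for p in((349.5,0),(336.3,230))]
for a in(L,Rr): d=a[0]-a[1];print(a[0].round(1),a[1].round(1),"yaw",np.degrees(-np.arctan2(d[0],d[1])))
d=(L[0]-L[1])+(Rr[0]-Rr[1]);yaw=-np.arctan2(d[0],d[1]);print(np.degrees(yaw))
c,s=np.cos(yaw),np.sin(yaw);x=np.array([c,s]);y=np.array([-s,c]);o=np.array([522,12.6])
for a in(L,Rr): print([ (x@(p[:2]-o)).round(1) for p in a])
for n,p,z in(("brushfront",(280,138),113),("jarcapfront",(278.5,231),78),("brush l",(234.5,110),114),("brush r",(326.5,110),114)):
    w=ray(f,p,z)[:2]-o;print(n,(x@w).round(1),(y@w).round(1))
from workcell import env
from scipy.spatial.transform import Rotation as R
r=R.from_euler('xyz',env.state()["ee_rot"],degrees=True).as_matrix();print(np.degrees(np.arctan2(r[1,1],r[0,1])),r[:,0])
print("tcp loc",x@(env.state()["ee_pos"][:2]-o),y@(env.state()["ee_pos"][:2]-o))
E
```

```text
[536.4 148.6  86. ] [457.3  -8.9  86. ] yaw -26.66105037553551
[622.3 106.5  86. ] [543.  -50.7  86. ] yaw -26.768299561066012
-26.714666422116274
[np.float64(-48.3), np.float64(-48.1)]
[np.float64(47.4), np.float64(47.2)]
brushfront -2.2 31.5
jarcapfront -2.5 -51.2
brush l -35.0 50.7
brush r 30.8 51.5
-26.017002497535106 [ 1.33545858e-04  1.22396825e-04 -9.99999984e-01]
tcp loc -0.8973436828466655 -25.773726247540324
```

arm_command(
  deltas=[
    [0.35,[0,0,-40],0],
    [0.35,[0,0,-80],0],
    [0.35,[0,0,-110],0],
    [0.35,[0,0,-135],0],
    [0.35,[0,0,-155],0],
    [0.35,[0,0,-173],0],
    [0.35,[0,0,-173],0],
    [0.35,[0,0,-173],0],
  ],
)

```text
time_s: 2.95
ee_pos: [510.2, -10.5, 52.3]
ee_rot: [118.5, 90.0, 2.4]
force: [-0.1, 0.3, 0.9]
gripper_width: 31.9
```

arm_command(
  deltas=[
    [0.35,[-1.8,-3.6,0],0],
    [0.35,[-3.6,-7.2,0],0],
    [0.35,[-5.3,-10.7,0],0],
    [0.35,[-6.7,-13.4,0],0],
    [0.35,[-8,-16.1,0],0],
    [0.35,[-9.3,-18.8,0],0],
    [0.35,[-10.7,-21.5,0],0],
    [0.35,[-12,-24.2,0],0],
    [0.35,[-13.3,-26.9,0],0],
    [0.35,[-13.3,-26.9,0],0],
  ],
)

```text
time_s: 3.95
ee_pos: [497.4, -38.4, 52.4]
ee_rot: [103.5, 89.9, -12.6]
force: [1.7, 3.1, 1.9]
gripper_width: 32.0
```

```bash
cat > look.py <<'E'
import sys
from workcell import env,cams
import cv2,pickle,numpy as np
n,cam=sys.argv[1],sys.argv[2]
s=env.state();print({k:np.round(s[k],1) for k in("time_s","ee_pos","force","gripper_width")})
d=s["ee_pos"][:2]-np.array([521.6,12.8]);print("loc",d@[.8957,-.4446],d@[.4446,.8957],"tip",s["ee_pos"][2]-11)
f=cams.grab_frame(cam);pickle.dump(f,open(n+".pkl","wb"))
im=f["img"][:,:,::-1]
if cam=="top": im=cv2.resize(im[165:275,200:350],None,fx=5,fy=5,interpolation=cv2.INTER_CUBIC)
if cam=="scene": im=cv2.resize(im[175:250,220:360],None,fx=5.5,fy=5.5,interpolation=cv2.INTER_CUBIC)
cv2.imwrite(f"pics/{n}.png",im)
E
python3 look.py s2 scene
```

```text
{'time_s': np.float64(4.0), 'ee_pos': array([497.4, -38.4,  52.4]), 'force': array([1.7, 3.1, 1.9]), 'gripper_width': np.float64(32.0)}
loc 1.1054327341673174 -56.665187177901835 tip 41.35341135623299
```

View pics/s2.png

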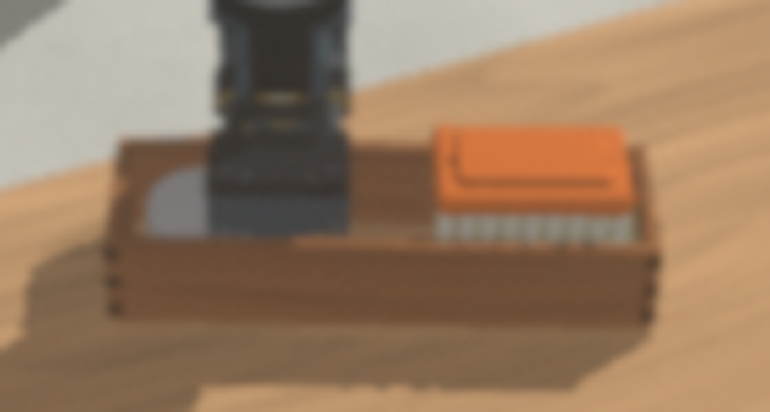

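The jar (left, cap near (180,200)) is moving with the fingers and the push force is about 3.5 N, so I'll continue toward the wall.

arm_command(
  deltas=[
    [0.35,[-1.3,-2.7,0],0],
    [0.35,[-2.7,-5.4,0],0],
    [0.35,[-3.6,-7.2,0],0],
    [0.35,[-4,-8.1,0],0],
    [0.35,[-4,-8.1,0],0],
  ],
)

```text
time_s: 4.5
ee_pos: [493.4, -46.2, 52.2]
ee_rot: [117.9, 89.9, 1.8]
force: [2.3, 3.7, 5.0]
gripper_width: 31.8
```

arm_command(
  deltas=[
    [0.35,[-0.4,-0.9,0],0],
    [0.35,[-0.9,-1.8,0],0],
    [0.35,[-0.9,-1.8,0],0],
  ],
)

```text
time_s: 4.8
ee_pos: [492.5, -47.9, 52.2]
ee_rot: [120.2, 89.9, 4.0]
force: [3.3, 4.8, 3.9]
gripper_width: 31.8
```

arm_command(
  deltas=[
    [0.35,[-0.4,-0.9,0],0],
    [0.35,[-0.9,-1.8,0],0],
    [0.35,[-0.9,-1.8,0],0],
  ],
)

```text
time_s: 5.1
ee_pos: [492.2, -48.6, 52.3]
ee_rot: [153.4, 89.8, 37.2]
force: [4.5, 9.1, 4.2]
gripper_width: 31.9
```

arm_command(
  deltas=[
    [0.35,[-0.4,-0.9,0],0],
    [0.35,[-0.9,-1.8,0],0],
    [0.35,[-0.9,-1.8,0],0],
  ],
)

```text
time_s: 5.4
ee_pos: [492.4, -48.9, 52.4]
ee_rot: [160.0, 89.6, 43.6]
force: [6.4, 16.1, 2.4]
gripper_width: 31.5
```

arm_command(
  deltas=[
    [0.35,[3,6,0],0],
    [0.35,[5.5,11,0],0],
    [0.35,[5.5,11,0],0],
    [0.35,[5.5,11,40],0],
    [0.35,[5.5,11,85],0],
    [0.35,[5.5,11,130],0],
    [0.35,[5.5,11,160],0],
    [0.35,[5.5,11,160],0],
  ],
)

```text
time_s: 6.2
ee_pos: [497.6, -41.4, 216.2]
ee_rot: [103.5, 89.5, -12.7]
force: [0.5, -0.1, 0.1]
gripper_width: 31.7
```

```bash
python3 look.py w3 wrist; python3 look.py t3 top
```

```text
{'time_s': np.float64(6.2), 'ee_pos': array([497.6, -41.4, 216.2]), 'force': array([ 0.5, -0.1,  0.1]), 'gripper_width': np.float64(31.7)}
loc 2.6107053809020226 -59.25896876870764 tip 205.17661104608973
{'time_s': np.float64(6.2), 'ee_pos': array([496. , -41.2, 213.5]), 'force': array([-0.1, -0.8,  0.1]), 'gripper_width': np.float64(31.8)}
loc 1.1202108775911352 -59.72984265819919 tip 202.516382072746
```

View pics/w3.png

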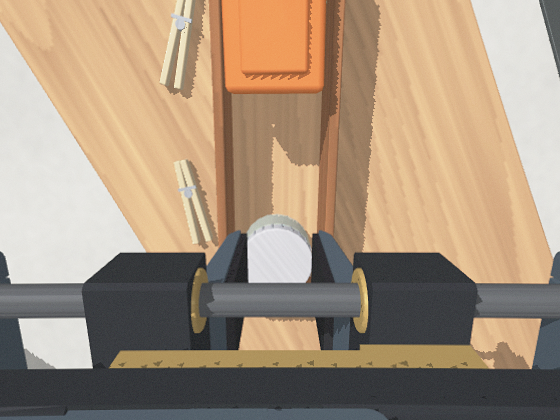

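View pics/t3.png

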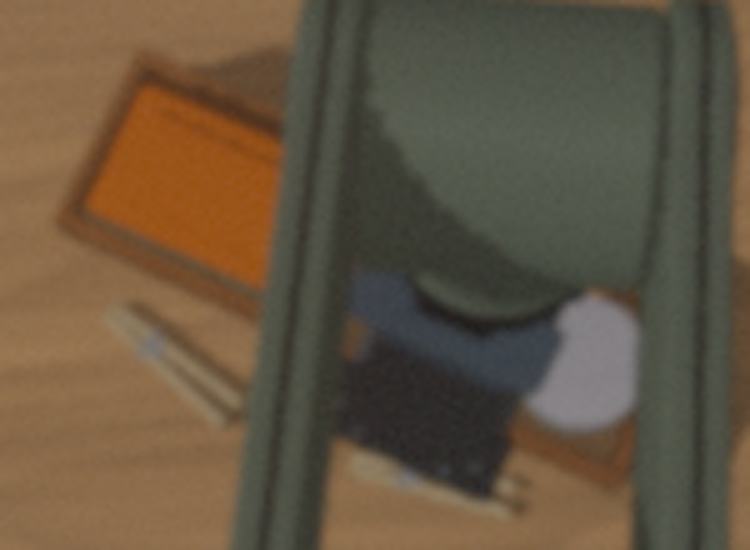

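The wrist view shows the jar upright, with its cap front edge at about (278,228). The top view is mostly blocked by the arm. I'll measure the jar position.

```bash
python3 - <<'E'
import pickle
from h import *
f=pickle.load(open("w3.pkl","rb"))
o=np.array([521.6,12.8])
for p,z in(((278.5,228),78),((277,92),113)):
    d=ray(f,p,z)[:2]-o;print(d@[.8957,-.4446],d@[.4446,.8957])
E
python3 - <<'E'
import cv2
im=cv2.imread("pics/w3.png");cv2.imwrite("pics/w3z.png",cv2.resize(im[200:300,220:340],None,fx=5,fy=5))
E
```

```text
2.0809472610178563 -78.85111399087393
0.4543554319054132 29.52589508936307
```

View pics/w3z.png

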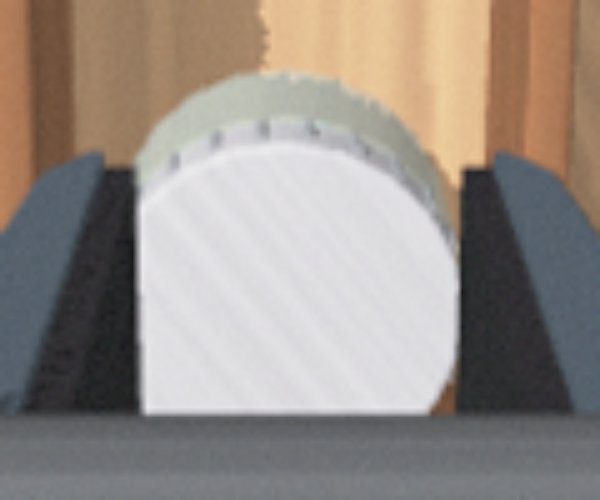

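arm_command(
  deltas=[
    [0.35,[18,37,0],0],
    [0.35,[38,78,0],0],
    [0.35,[59,121,0],0],
    [0.35,[80,164,0],0],
    [0.35,[96,197,0],0],
    [0.35,[104,213,0],0],
    [0.35,[104,213,0],0],
    [0.35,[104,213,-40],0],
    [0.35,[104,213,-75],0],
    [0.35,[104,213,-96],0],
    [0.35,[104,213,-106],0],
    [0.35,[104,213,-106],0],
    [0.35,[104,213,-106],0],
  ],
)

```text
time_s: 7.6
ee_pos: [600.0, 171.8, 106.9]
ee_rot: [116.8, 89.9, 0.6]
force: [-0.1, -0.2, 0.1]
gripper_width: 31.6
```

```bash
python3 look.py s4 scene; python3 look.py w4 wrist
```

```text
{'time_s': np.float64(7.6), 'ee_pos': array([600. , 171.8, 106.9]), 'force': array([-0.1, -0.2,  0.1]), 'gripper_width': np.float64(31.6)}
loc -0.44868916174806267 177.25455367088344 tip 95.89333241671667
{'time_s': np.float64(7.6), 'ee_pos': array([600.4, 172.1, 107.4]), 'force': array([-0.2,  0.5,  0.3]), 'gripper_width': np.float64(31.9)}
loc -0.2293951013528345 177.679197729041 tip 96.4099388244429
```

View pics/s4.png

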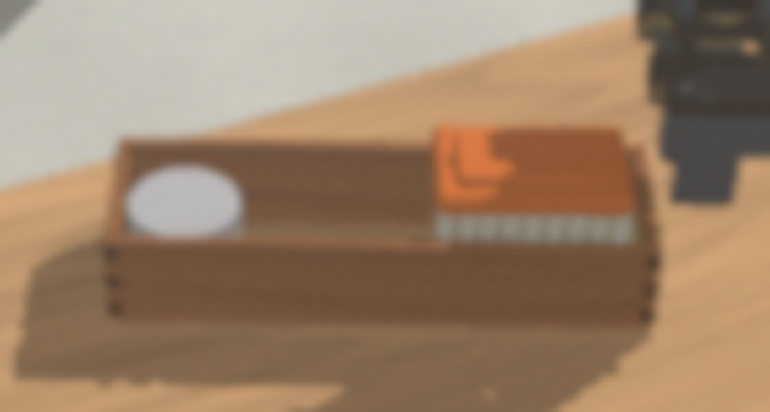

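View pics/w4.png

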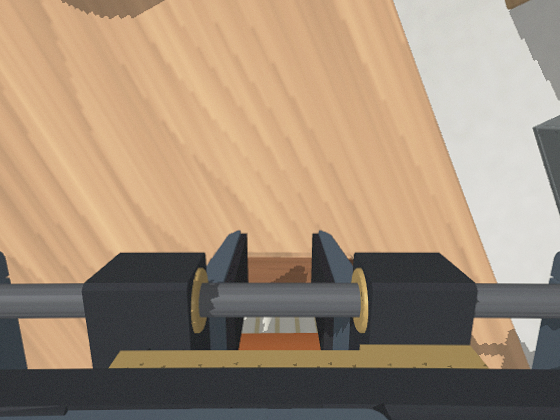

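In the scene view the jar sits against the left wall (cap centre (185,202)) and the fingers hang behind the brush, clear of the end wall. Now I push the brush.

arm_command(
  deltas=[
    [0.35,[-2.2,-4.5,-2],0],
    [0.35,[-4.4,-9,-3],0],
    [0.35,[-6.2,-12.5,-3],0],
    [0.35,[-8,-16.1,-3],0],
    [0.35,[-9.8,-19.7,-3],0],
    [0.35,[-11.6,-23.3,-3],0],
    [0.35,[-13.3,-26.9,-3],0],
    [0.35,[-15.1,-30.4,-3],0],
    [0.35,[-16.9,-34,-3],0],
    [0.35,[-18.7,-37.6,-3],0],
    [0.35,[-20.4,-41.2,-3],0],
    [0.35,[-22.2,-44.8,-3],0],
    [0.35,[-24,-48.4,-3],0],
    [0.35,[-25.3,-51,-3],0],
    [0.35,[-25.3,-51,-3],0],
  ],
)

```text
time_s: 9.2
ee_pos: [573.9, 120.9, 102.9]
ee_rot: [-17.3, 90.0, -133.5]
force: [0.0, 0.0, -0.3]
gripper_width: 31.6
```

```bash
python3 look.py s5 scene
```

```text
{'time_s': np.float64(9.2), 'ee_pos': array([573.9, 120.9, 102.9]), 'force': array([ 0. ,  0. , -0.3]), 'gripper_width': np.float64(31.6)}
loc -1.2131978930374727 120.02680717154887 tip 91.9101634401203
```

View pics/s5.png

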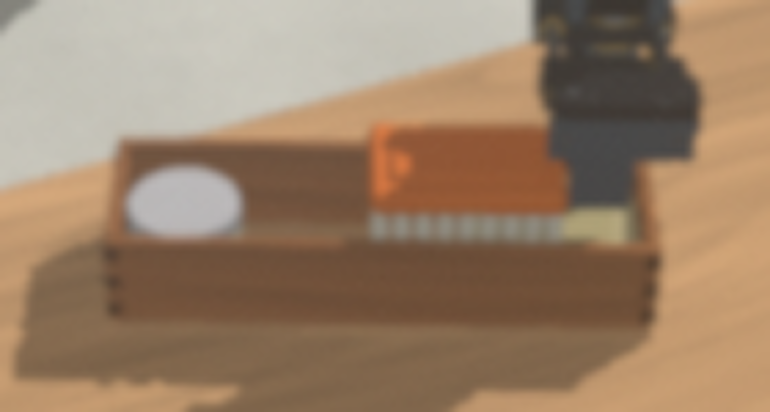

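The brush has slid as intended, with its front at about column 370 of the zoom and the soap showing behind it. Next I lower the tips slightly inside the walls and carry on past the tipping point.

arm_command(
  deltas=[
    [0.35,[0,0,-4],0],
    [0.35,[0,0,-8],0],
    [0.35,[-1.3,-2.7,-8],0],
    [0.35,[-2.7,-5.4,-8],0],
    [0.35,[-4,-8.1,-8],0],
    [0.35,[-5.3,-10.7,-8],0],
    [0.35,[-6.7,-13.4,-8],0],
    [0.35,[-8,-16.1,-8],0],
    [0.35,[-9.3,-18.8,-8],0],
    [0.35,[-10.7,-21.5,-8],0],
    [0.35,[-12,-24.2,-8],0],
    [0.35,[-13.3,-26.9,-8],0],
    [0.35,[-14.7,-29.6,-8],0],
    [0.35,[-15.6,-31.3,-8],0],
    [0.35,[-15.6,-31.3,-8],0],
    [0.35,[-15.6,-31.3,-8],0],
  ],
)

```text
time_s: 10.85
ee_pos: [558.3, 89.9, 94.7]
ee_rot: [-38.1, 90.0, -154.2]
force: [0.1, -0.9, 0.3]
gripper_width: 32.1
```

```bash
python3 look.py s6 scene
```

```text
{'time_s': np.float64(10.8), 'ee_pos': array([558.3,  89.9,  94.7]), 'force': array([ 0.1, -0.9,  0.3]), 'gripper_width': np.float64(32.1)}
loc -1.3838615898651754 85.39921969994748 tip 83.71695175659065
```

View pics/s6.png

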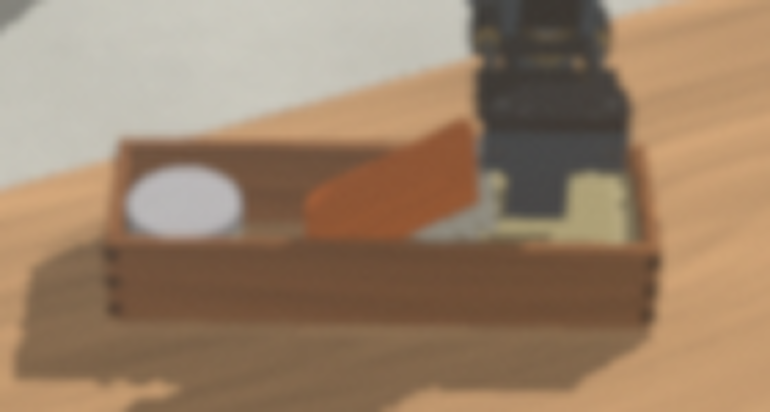

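The brush is nose-down, front about (305,210), with its tail still on the soap. I'll keep pushing.

arm_command(
  deltas=[
    [0.35,[0,0,-3],0],
    [0.35,[-1.3,-2.7,-3],0],
    [0.35,[-2.7,-5.4,-3],0],
    [0.35,[-4,-8.1,-3],0],
    [0.35,[-5.3,-10.7,-3],0],
    [0.35,[-6.7,-13.4,-3],0],
    [0.35,[-8,-16.1,-3],0],
    [0.35,[-9.3,-18.8,-3],0],
    [0.35,[-10.7,-21.5,-3],0],
    [0.35,[-11.6,-23.3,-3],0],
    [0.35,[-11.6,-23.3,-3],0],
  ],
)

```text
time_s: 12.0
ee_pos: [546.9, 66.5, 91.9]
ee_rot: [-13.7, 90.0, -129.8]
force: [-0.0, 0.8, -0.3]
gripper_width: 32.0
```

```bash
python3 look.py s7 scene
```

```text
{'time_s': np.float64(12.0), 'ee_pos': array([546.9,  66.5,  91.9]), 'force': array([-0. ,  0.8, -0.3]), 'gripper_width': np.float64(32.0)}
loc -1.2475800910637662 59.324337047712845 tip 80.93714963147058
```

View pics/s7.png

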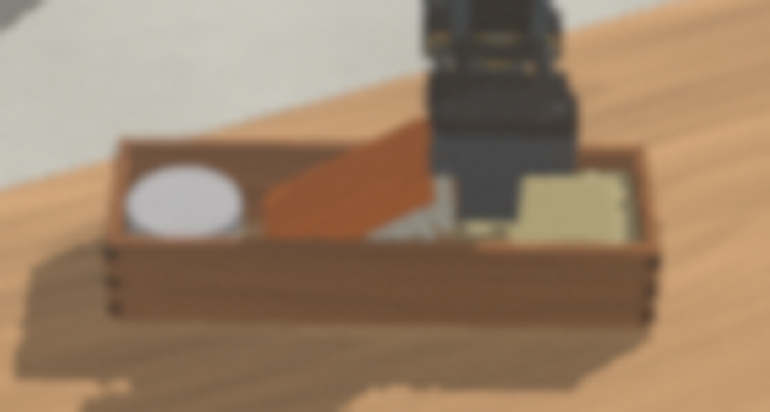

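arm_command(
  deltas=[
    [0.35,[-0.9,-1.8,0],0],
    [0.35,[-1.8,-3.6,0],0],
    [0.35,[-2.7,-5.4,0],0],
    [0.35,[-3.1,-6.3,0],0],
    [0.35,[-3.1,-6.3,0],0],
  ],
)

```text
time_s: 12.55
ee_pos: [543.9, 60.3, 92.0]
ee_rot: [22.2, 90.0, -94.0]
force: [0.2, 1.0, 0.2]
gripper_width: 32.1
```

```bash
python3 look.py s8 scene
```

```text
{'time_s': np.float64(12.6), 'ee_pos': array([543.9,  60.3,  92. ]), 'force': array([0.2, 1. , 0.2]), 'gripper_width': np.float64(32.1)}
loc -1.1768889049793851 52.48802531924002 tip 80.98778312428341
```

View pics/s8.png

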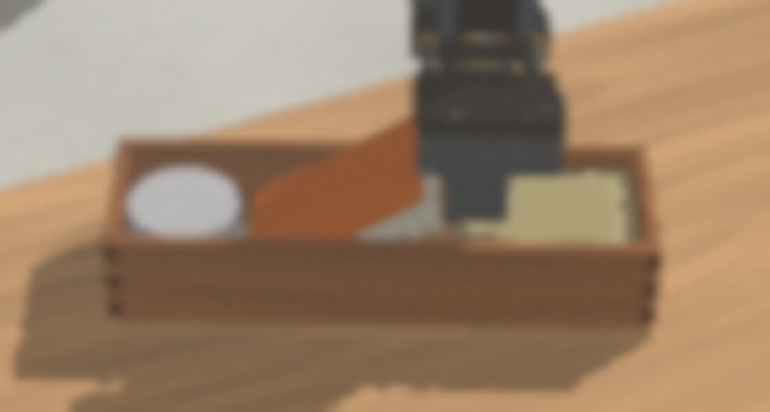

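arm_command(
  deltas=[
    [0.35,[-0.5,-0.9,0],0],
    [0.35,[-0.9,-1.8,0],0],
    [0.35,[-1.3,-2.7,0],0],
    [0.35,[-1.3,-2.7,0],0],
  ],
)

```text
time_s: 13.0
ee_pos: [543.5, 58.5, 92.4]
ee_rot: [150.3, 89.9, 34.1]
force: [2.0, 4.8, 1.2]
gripper_width: 32.0
```

```bash
python3 look.py s9 scene;python3 look.py w9 wrist
```

```text
{'time_s': np.float64(13.0), 'ee_pos': array([543.5,  58.5,  92.4]), 'force': array([2. , 4.8, 1.2]), 'gripper_width': np.float64(32.0)}
loc -0.7214528775328444 50.640660682135604 tip 81.37293541178177
{'time_s': np.float64(13.0), 'ee_pos': array([543.4,  58.5,  92.3]), 'force': array([1.1, 4.8, 1.1]), 'gripper_width': np.float64(31.9)}
loc -0.7718926929155803 50.62220539266519 tip 81.34192812263382
```

View pics/s9.png

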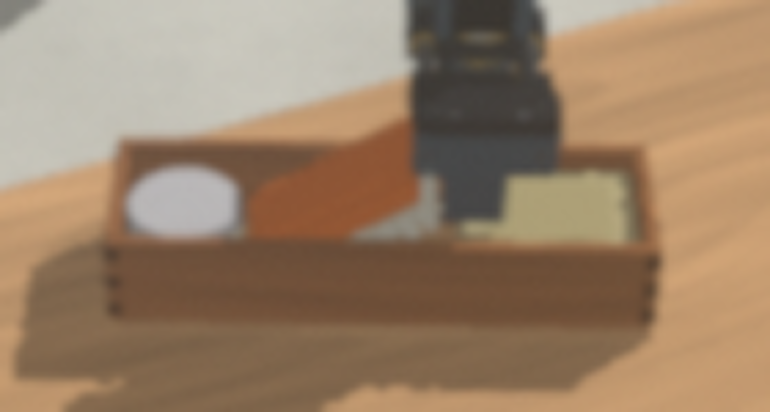

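View pics/w9.png

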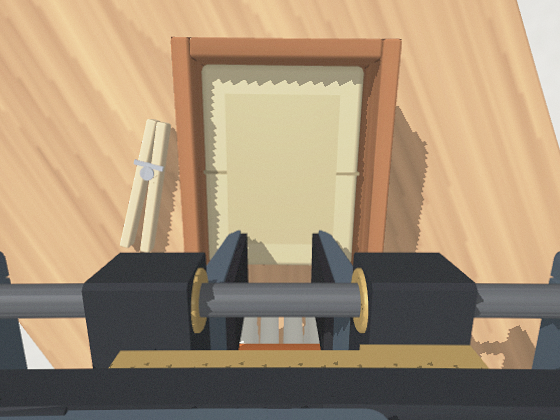

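Force is now about 5 N. In the wrist view there is brown floor between the soap's front edge (row ~264) and the brush tail, so the tail is past the soap and held only by the squeeze between fingers and jar. I'll ease back so it can drop.

arm_command(
  deltas=[
    [0.35,[0.5,1.1,0],0],
    [0.35,[1,2,0],0],
    [0.35,[1.5,3,0],0],
    [0.35,[1.8,3.6,0],0],
    [0.35,[1.8,3.6,0],0],
  ],
)

```text
time_s: 13.6
ee_pos: [544.1, 61.2, 91.7]
ee_rot: [-34.3, 89.9, -150.4]
force: [0.2, 0.3, 0.3]
gripper_width: 31.8
```

```bash
python3 look.py s10 scene
```

```text
{'time_s': np.float64(13.6), 'ee_pos': array([544.1,  61.2,  91.7]), 'force': array([0.2, 0.3, 0.3]), 'gripper_width': np.float64(31.8)}
loc -1.381207594939154 53.328619308763855 tip 80.70302010717664
```

View pics/s10.png

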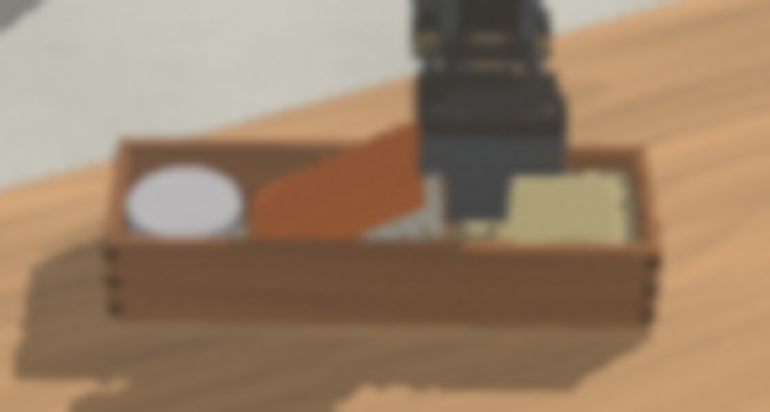

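arm_command(
  deltas=[
    [0.35,[2,4,5],0],
    [0.35,[3,6,30],0],
    [0.35,[3,6,50],0],
    [0.35,[3,6,50],0],
  ],
)

```text
time_s: 14.05
ee_pos: [549.6, 67.8, 145.0]
ee_rot: [120.2, 89.6, 4.1]
force: [0.5, 0.3, -0.3]
gripper_width: 31.9
```

```bash
python3 look.py s11 scene;python3 look.py w11 wrist
```

```text
{'time_s': np.float64(14.0), 'ee_pos': array([549.6,  67.8, 145. ]), 'force': array([ 0.5,  0.3, -0.3]), 'gripper_width': np.float64(31.9)}
loc 0.5940833656408733 61.67283271853211 tip 134.00199298121058
{'time_s': np.float64(14.1), 'ee_pos': array([548.4,  67.6, 143.3]), 'force': array([-0.5,  0.3,  0.5]), 'gripper_width': np.float64(31.9)}
loc -0.3816526075820197 60.97689055154804 tip 132.29274783042445
```

View pics/s11.png

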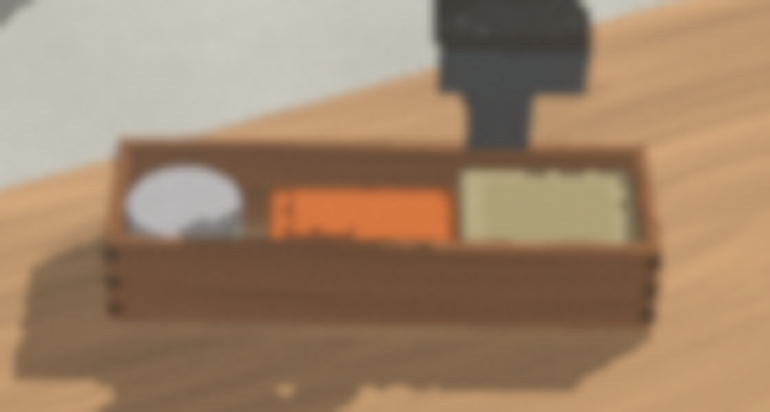

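View pics/w11.png

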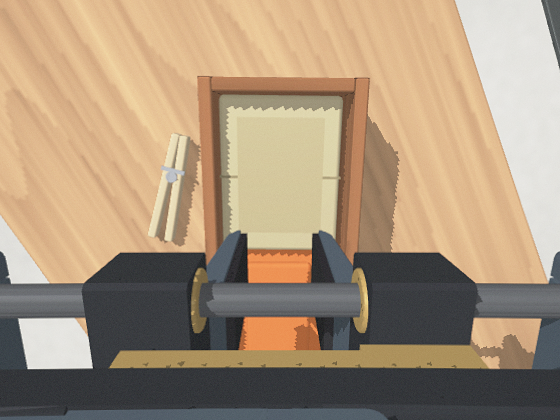

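The brush now lies flat below the rim: scene zoom (272–452, row 190–240), wrist view shows it level in front of the soap. Next the fingers shut, move over the jar and do the check sweep.

arm_command(
  deltas=[
    [0,[-15,-31,10],0],
    [0,[-34,-70,10],0],
    [0,[-54,-111,10],0],
    [0,[-70,-144,10],0],
    [0,[-76,-156,10],0],
    [0,[-76,-156,0],0],
    [0,[-76,-156,-15],0],
    [0,[-76,-156,-28],0],
    [0,[-76,-156,-35],0],
    [0,[-76,-156,-37.5],0],
    [0,[-76,-156,-37.5],0],
    [0,[-76,-156,-37.5],0],
  ],
)

```text
time_s: 15.35
ee_pos: [472.0, -88.3, 104.7]
ee_rot: [109.0, 89.9, -7.1]
force: [-0.6, -0.2, 0.4]
gripper_width: 0.8
```

```bash
python3 look.py s12 scene
```

```text
{'time_s': np.float64(15.4), 'ee_pos': array([472. , -88.3, 104.7]), 'force': array([-0.6, -0.2,  0.4]), 'gripper_width': np.float64(0.8)}
loc 0.5410822915067877 -112.58194633182889 tip 93.72984836627576
```

View pics/s12.png

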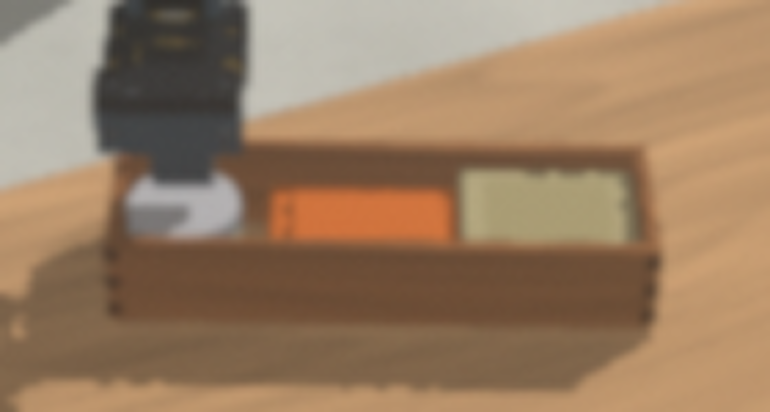

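The tips are just above the jar cap, 7–8 mm above the rim. Sweeping.

arm_command(
  deltas=[
    [0,[3,6,0],0],
    [0,[8,16,0],0],
    [0,[13,26,0],0],
    [0,[18,36,0],0],
    [0,[23,46,0],0],
    [0,[28,56,0],0],
    [0,[33,66,0],0],
    [0,[38,76,0],0],
    [0,[43,87,0],0],
    [0,[48,97,0],0],
    [0,[53,107,0],0],
    [0,[58,117,0],0],
    [0,[63,127,0],0],
    [0,[68,137,0],0],
    [0,[73,147,0],0],
    [0,[78,157,0],0],
    [0,[83,167,0],0],
    [0,[88,177,0],0],
    [0,[93,187,0],0],
    [0,[93,187,0],0],
  ],
)

```text
time_s: 17.4
ee_pos: [565.3, 99.7, 104.5]
ee_rot: [136.5, 89.9, 20.5]
force: [-0.3, -0.4, -0.9]
gripper_width: 0.3
```

```bash
python3 look.py s13 scene
```

```text
{'time_s': np.float64(17.4), 'ee_pos': array([565.3,  99.7, 104.5]), 'force': array([-0.3, -0.4, -0.9]), 'gripper_width': np.float64(0.3)}
loc 0.5138033436237441 97.2810919247687 tip 93.47451657329083
```

View pics/s13.png

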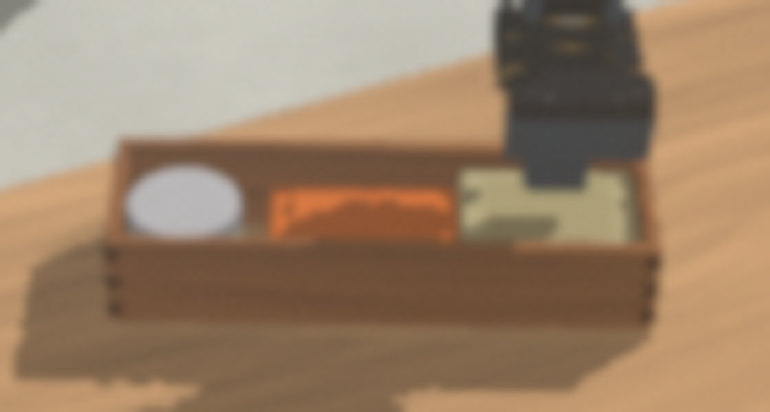

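The sweep met nothing: force at noise level at the end, and nothing shifted. I'll lift clear and take a last look from the top camera.

arm_command(
  deltas=[
    [0,[0,0,40],0],
    [0,[0,20,85],0],
    [0,[0,60,120],0],
    [0,[-10,110,120],0],
    [0,[-30,160,120],0],
    [0,[-50,200,120],0],
    [0,[-50,200,120],0],
    [0,[-50,200,120],0],
  ],
)

```text
time_s: 18.25
ee_pos: [513.8, 298.8, 224.4]
ee_rot: [19.5, 89.9, -96.5]
force: [-0.2, -0.3, -0.1]
gripper_width: 0.6
```

```bash
python3 look.py t14 top; python3 - <<'E'
import cv2,pickle
f=pickle.load(open("t14.pkl","rb"));cv2.imwrite("pics/t14f.png",f["img"][:,:,::-1])
E
```

```text
{'time_s': np.float64(18.2), 'ee_pos': array([513.8, 298.8, 224.4]), 'force': array([-0.2, -0.3, -0.1]), 'gripper_width': np.float64(0.6)}
loc -134.1523505943947 252.6946770781115 tip 213.36153259478723
```

View pics/t14.png

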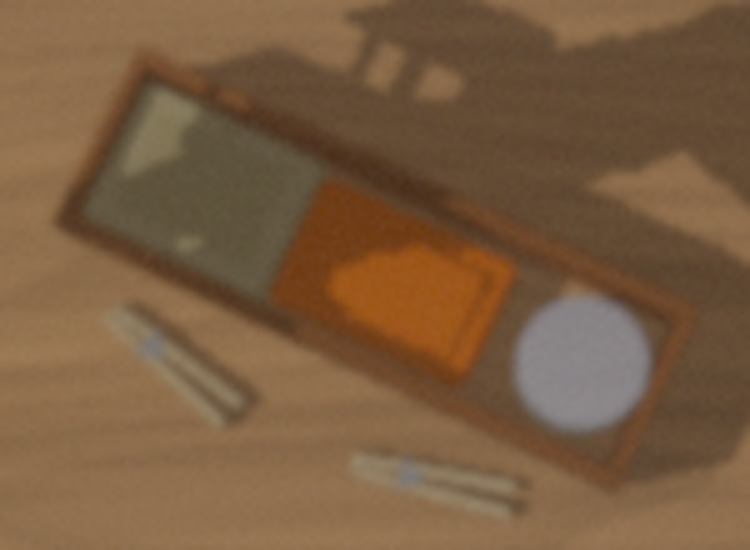

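View pics/t14f.png

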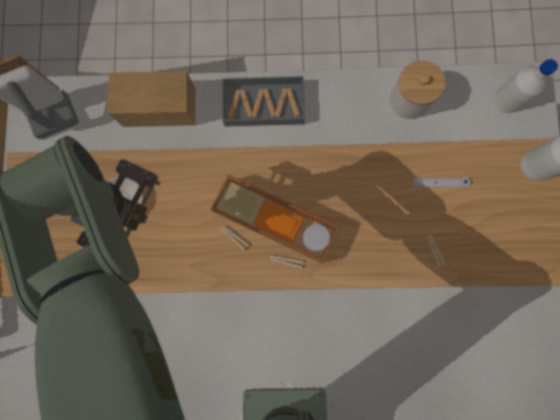

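```bash
python3 - <<'E'
import pickle
from h import *
f=pickle.load(open("t14.pkl","rb"))
o=np.array([521.6,12.8])
for n,(a,b),z in(("jar",(583,363),78),("brush f",(490,322),68),("brush b",(297,243),68),("soap front",(297,235),74)):
    d=ray(f,(200+a/5-.5,165+b/5-.5),z)[:2]-o;print(n,(d@[.8957,-.4446]).round(1),(d@[.4446,.8957]).round(1))
E
```

```text
jar 1.3 -112.3
brush f 1.3 -62.2
brush b -3.6 42.1
soap front -0.5 43.1
```

All consistent: jar at y ≈ -112 to -113, brush flat between, soap at its end.

```bash
python3 -c "
from workcell import env
print(env.job_done())"
```

```text
the job is handed in; nothing more can be done
None
```

The box is packed, and the job was handed in at about 18 s of the 58 s allowed.

- **Jar:** I slid it along the box until it met the -y end wall, where the push force rose from about 4 N to 17 N. It is upright, with its axis measured at y ≈ -112 mm against the -113 mm expected.
- **Brush:** I pushed it off the soap. It touched the jar with about 5 N, and once I eased the fingers back it dropped flat between jar and soap.
- **Touch check:** I swept the shut fingertips along the middle of the box, from over the jar to over the soap, about 7.5 mm above the rim. The end-of-sweep force stayed below about 1 N, and the pictures before and after show nothing shifted.
- **Soap and shelf:** The soap is at its end, with its front measured at y ≈ 43 mm. The clothespins near the box, the right-hand one and the latch look unmoved in the last top picture. The arm hid the dish and the left-hand clothespin there, so I could not check those two, but the tool never went near them at low height.

No check failed. The measurements disagreed by only 1–3 mm, about the calibration error.

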